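Find the heavy side of a handwheel and hold it down

ROBOT

A 6-joint arm with a two-finger parallel gripper is mounted at the origin on a cart in front of the work surface, level with it; the furniture and walls round the work are solid. World frame = base frame: x ahead of the robot, y to its left, z up, the work surface at z = 0. Lengths are in mm, angles in degrees, forces in N, time in s.
With the tool pointing down it reaches from about 300 to 850 mm from the base axis. Payload 4.2 kg.
Tool frame: the origin (TCP) lies on the centre line of the jaws, within the pads' length; the fingertips stand 14 mm ahead of it and the grasp point (between the pads) lies 5 mm behind it; z points along the fingers, y is the line along which they close (so a half turn about z gives the same grasp; the last joint's range is limited). The gripper opens to 91 mm and grips with 3 to 60 N. Pads are 32 mm wide; open, the fingers measure 118 mm over their backs; the gripper's body (76 mm by 178 mm) begins 60 mm behind the grasp point.
Start: joints at [70.359, 18.312, 89.639, -0, 72.044, -1.146], TCP at [182.405, 545.316, 227.976] pointing down, gripper open.
Joint ranges: [-177.97, 177.97], [-48.28, 115.42], [12.27, 149.76], [-77.06, 257.06], [2.81, 150.46], [-146.56, 146.56]. Speed limits (degrees/s): [147.25, 147.25, 180, 180, 180, 180].

INTERFACE

Orientations are given as [roll, pitch, yaw] about the fixed x, y, z axes, in that order (R = Rz(yaw) Ry(pitch) Rx(roll)).
In Python, from workcell import env gives the robot as it stands.
- The arm moves only by the tool arm_command, never from a script. Its argument "motion" is a list of rows, each an object with "offset": the shift along the tool's x, y, z in m, a list of three; "spin": the turn about the tool's z in rad. In form: [{"offset": [tx, ty, tz], "spin": spin}, ...]. A call has 1 to 5 rows; each row shifts and turns the commanded pose from where the row before left it, along the tool's axes as they then stand; what a row does not reach is not made up. A row lasts 1/8 s, in which the tool goes at most 62.5 mm and 10.7 degrees, less where a joint would pass 70% of its speed; a pose out of reach is approached as far as the arm can. A call with a gripper value outside its range is refused whole. "jaw" is the finger opening in m, from 0 to 0.0912, set as the call begins (left out, the last holds). The fingers move at their own pace and stop on an object; "newtons" is the grip in N (left out, the last holds). Time passes only in rows, so rows that do not move let the fingers close. It gives the time, the measured TCP pose, the force, the opening and the grip force at its end, in the units of the state.
- env.state(): the state, without advancing time (a new reading comes with each control period).
- env.grab_frame(name): name is "scene" or "top"; returns (picture, depth): 384x512x3 uint8, blue, green, red; 384x512 float32, mm along the optical axis (not along the pixel's ray), 0 where there is no reading.
- env.camera_model(name): a dict with "fx", "fy", "cx", "cy" (pixels), "eye" and "rotation" of the camera in the world. Camera axes: x right, y down, z forward; pixel columns grow to the right and rows downward; lengths in mm; the calibration is good to about 2 mm. A picture is of the moment at which its call begins. camera_model takes no time and is no camera call.
- env.job_done(): hands the job in; it is judged then, once.
Trained networks look in the newest picture that a camera, given by its name, has taken for a name from the list of things; names that differ only in an ending like _2 or _b are one class to them, and where a whole thing is asked for, a point or a joint stands for the part that bears it (a point fixed in the world has none). Each returns a list of dicts, best first, with "score" (0 to 1); they miss things now and then, are a little off and sometimes report something else, mostly with a low value. They report only what shows in the picture. A call takes as long as a camera call.
- env.boxes_of(camera, target): "bbox" ([left, top, right, bottom] in pixels, round what is visible of it).
- env.pinpoint(camera, target): "location" ([column, row] in pixels: a listed point, or the origin of a listed thing).
The state is a dict: "time_s": time; "qpos": joint angles; "qvel": joint speeds; "effort": joint torques, N m; "ee_pos": TCP position; "ee_rot": TCP orientation; "force": force on the tool from outside, world axes, zero at the start; "torque": the same for the moment, N m; "gripper_width": finger opening in mm; "gripper_force": force on a finger pad.
Only numpy, scipy, OpenCV 4.12 (cv2) and the standard library are available. Lean on these libraries where they do the work, as an engineer would, in place of code of your own. Each camera call takes 0.05 s, during which the arm holds its last target. There are 200 camera calls.

TASK

The handwheel on the balancing stand hides a heavy spot that cannot be seen, and its bearing is too stiff for the wheel to settle by itself. Take the wheel by its wooden handle and crank it at least one full turn in one direction, feeling where it wants to fall and where it has to be lifted; then bring its heavy side straight down and finish while still gripping the handle, the wheel at rest, so that the lightest spot at the top can be marked. Do not shift the other things lying on the bench.

Things in the scene. Friction and masses are not known exactly. Their poses are not given: they have to be found in the camera images.
- stand: Grey cast balancing stand, fixed to the bench: base 150 x 160 x 16 mm, pedestal and bearing housing behind the wheel. Origin: centre of its underside; z up, x level along the wheel's axis, pointing away from the handle, y to the left seen from the handle's side. Its bearing drags with a steady 0.32 N m either way (about 6 N at the handle), so the wheel stays where it is left.
- wheel_centre (a point): Centre of the handwheel, on its axis, 165 mm above the bench; fixed in the stand and with the stand's axes (x points from wheel into bearing). The wheel is a dark steel disc, 150 mm in diameter, 26 mm thick (13 mm either side of this point, hub nut to 23 mm), the same all round to look at.
- wheel_rim (a point): Point on the front edge of the rim, beyond the handle, turning with the wheel. The hidden heavy spot may lie at any angle from it and keeps its place in the wheel. Its gravity moment is at most 0.18 to 0.27 N m (3.3 to 4.9 N at the handle): it helps while the spot goes down, resists while it goes up, and is nil with the spot at the bottom or top. All else, handle included, is balanced.
- wheel (a joint): Angle of the handwheel, rad, endless and not wrapped: 0 with the handle straight above the axis, growing clockwise as seen from the handle's side. At angle q the handle stands at y = -55 sin q, z = 55 cos q mm in the axes of wheel_centre. It starts within 0.8 of 0.
- handle: Turned wooden handle, 24 mm in diameter, 80 mm long, parallel to the wheel's axis, 55 mm from it; it revolves freely on its pin, so a gripper can keep its attitude while cranking. Origin: middle of its length, on its centre line, 60 mm out from the wheel's face (73 mm from wheel_centre along -x); its x axis is its length, pointing to the wheel. It circles 110 to 220 mm above the bench.
- tape_measure: Yellow tape measure, 37 x 88 x 64 mm, lying on the bench to the left; bystander. Origin at the centre of its underside.
- offcut: Wood offcut, 55 x 110 x 22 mm, on the bench farther right of the stand; bystander. Origin at the centre of its underside.
- sanding_block: Brown sanding block, 63 x 110 x 35 mm, on the bench just right of the stand; bystander. Origin at the centre of its underside.

How it is judged:
By the outcome, as a careful person would: the job done as asked, in the order asked, and still so for the second after the job is handed in, while the arm keeps its last pose, push and grip.
It also fails if it takes over 72 s, if anything falls off the work surface, if the arm or the gripper's body presses on something with over 40 N, if the wrist force passes 120 N, or if a joint passes its speed limit or range.

## Working session

There is one attempt and no reset: what is moved stays moved. The work goes in short steps, Python scripts to look and compute and a tool call to move; the robot and the scene stay as the last step left them, time stands still between calls to the robot, and variables do not carry over. Pictures are saved under pics/ and viewed, at most 10 in all, crops included, and the job is handed in when it is done.

Besides the shell and the picture viewer there is one more tool, called after "Request:" as name([rows], argument=value, ...), one row to a line, values as JSON. arm_command: Moves the arm, as the interface text tells. Its arguments: {"type":"object","properties":{"motion":{"type":"array"},"jaw":{"type":"number"},"newtons":{"type":"number"}},"required":["motion"]}

```bash
mkdir -p pics
cat > h.py <<'E'
import numpy as np, cv2
from workcell import env
def px(cam,uv,depth):
    m=env.camera_model(cam); R=np.array(m["rotation"]); 
    p=np.array([(uv[0]-m["cx"])/m["fx"],(uv[1]-m["cy"])/m["fy"],1])*depth
    return R@p+np.array(m["eye"])
def ray(cam,uv):
    m=env.camera_model(cam); R=np.array(m["rotation"])
    return np.array(m["eye"]),R@np.array([(uv[0]-m["cx"])/m["fx"],(uv[1]-m["cy"])/m["fy"],1])
def atz(cam,uv,z):
    e,d=ray(cam,uv); return e+d*(z-e[2])/d[2]
E
python3 - <<'E'
from h import *
np.set_printoptions(precision=1,suppress=True)
ims=[]
for c in("scene","top"):
    im,d=env.grab_frame(c); np.save(f"d_{c}.npy",d); cv2.imwrite(f"pics/{c}0.png",im)
    print(c,np.array(env.camera_model(c)["eye"]),np.array(env.camera_model(c)["rotation"]).round(2).tolist())
    for t in("handle","wheel_centre","wheel_rim","stand","tape_measure","offcut","sanding_block"):
        r=env.pinpoint(c,t)[:2]
        for q in r:
            u=q["location"]; dd=d[int(np.clip(u[1],0,383)),int(np.clip(u[0],0,511))]
            print(t,np.array(u),round(q["score"],2),px(c,u,dd))
print(env.state())
E
```

```text
scene [-490.7 -970.1 1115.8] [-123.11, -0.41, -41.57]
handle [260.5 192.6] 0.45 [-74997.  -75476.5 -73390.6]
wheel_centre [263.5 192.6] 0.69 [-76107.8 -76587.2 -74501.3]
wheel_rim [265.2 176.1] 0.92 [-75590.  -76069.4 -73983.5]
stand [269.  226.5] 0.81 [-82834.9 -83314.4 -81228.4]
tape_measure [182.3 203.3] 0.7 [-45420.8 -45900.3 -43814.3]
offcut [350.7 273.4] 0.74 [-106070.9 -106550.3 -104464.4]
sanding_block [314.4 260.3] 0.57 [-86789.7 -87269.2 -85183.3]
top [ 330.   106.6 1547.1] [-173.45, 0.86, -90.72]
handle [259.5 185. ] 0.52 [-119907.  -120130.3 -118689.9]
wheel_centre [258.1 183.4] 0.84 [-119283.8 -119507.2 -118066.8]
wheel_rim [259.5 184.1] 0.64 [-120426.4 -120649.8 -119209.4]
stand [258.3 183.4] 0.69 [-119396.6 -119620.  -118179.6]
stand [323.3 190.8] 0.35 [-179150.8 -179374.2 -177933.8]
tape_measure [166.2 225.5] 0.65 [-75721.4 -75944.8 -74504.4]
offcut [165.7 225.7] 0.7 [-75671.  -75894.4 -74454. ]
offcut [353.3 175.1] 0.63 [-201390.3 -201613.7 -200173.3]
sanding_block [322.6 192.9] 0.68 [-179116.9 -179340.3 -177899.9]
sanding_block [354.7 172.5] 0.64 [-202486.5 -202709.9 -201269.5]
{'time_s': 0.8, 'qpos': array([70.4, 18.3, 89.6,  0. , 72. , -1.1]), 'qvel': array([ 0. ,  0. , -0.1, -0.1,  0. , -0. ]), 'effort': array([  0. , -41.2, -23.2,   0.1,   0. ,  -0. ]), 'ee_pos': array([182.4, 545.3, 228. ]), 'ee_rot': array([180. ,  -0. , 161.5]), 'force': array([ 0.2, -0.5, -0.2]), 'torque': array([-0., -0., -0.]), 'gripper_force': 0.0, 'gripper_width': 91.06561900966467}
```

```bash
python3 -c "
import cv2,numpy as np
a=cv2.imread('pics/scene0.png');b=cv2.imread('pics/top0.png')
cv2.imwrite('pics/both.png',cv2.resize(np.vstack([a,b]),(400,600),interpolation=3))"
```

```text
(no output)
```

View pics/scene0.png

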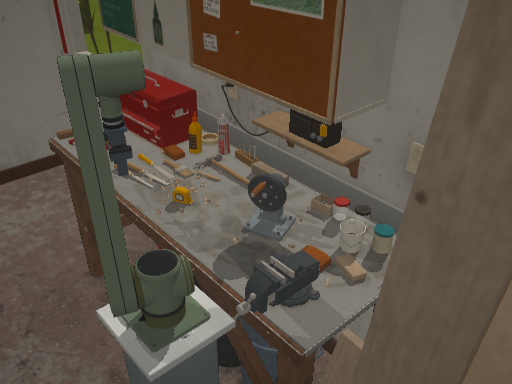

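View pics/top0.png

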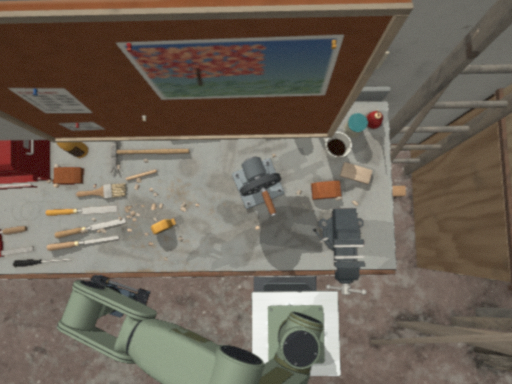

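The scene picture shows the dark wheel at about (267,192) with its handle pointing towards the robot at about (258,187). The top picture shows the handle at (268,203), the wheel at (263,182), and the vise at the right (346,240). The camera rotation is given as rpy, so I'll redo the projection with that.

```bash
sed -i 's/R=np.array(m\["rotation"\])/R=Rotation.from_euler("xyz",m["rotation"],degrees=True).as_matrix()/; 1a from scipy.spatial.transform import Rotation' h.py
python3 - <<'E'
from h import *
np.set_printoptions(precision=1,suppress=True)
D={c:np.load(f"d_{c}.npy") for c in("scene","top")}
for c,uv,z in [("scene",(263.5,192.6),165),("top",(258.1,183.4),165),("scene",(269,226.5),0),("top",(258.3,183.4),0),("scene",(182.3,203.3),0),("top",(166,225.5),0),("scene",(314,260),17),("top",(326,190),35),("top",(268,203),200),("scene",(258,187),200),("scene",(265.2,176.1),230)]:
    print(c,uv,atz(c,uv,z),"depth",px(c,uv,D[c][int(uv[1]),int(uv[0])]))
# handle pixels by orange colour
for c,(l,t,r,b) in {"scene":(245,175,266,205),"top":(250,180,285,220)}.items():
    im=cv2.imread(f"pics/{c}0.png").astype(int); d=D[c]
    P=[]
    for v in range(t,b):
        for u in range(l,r):
            B,G,Rr=im[v,u]
            if Rr-B>45 and Rr-G>22: P.append((*px(c,(u,v),d[v,u]),u,v))
    P=np.array(P); print(c,len(P)); print(P.mean(0)); q=P[:,:3]; q=q[np.abs(q-np.median(q,0)).max(1)<70]
    m=q.mean(0); w=np.linalg.svd(q-m)[2][0]; print(len(q),m,w,np.ptp((q-m)@w),((q-m)@w).min(),((q-m)@w).max(), "yaw",np.degrees(np.arctan2(w[1],w[0])))
# wheel face points
c="scene";P=np.array([px(c,(u,v),D[c][v,u]) for v in range(170,215) for u in range(246,290)])
P=P[(P[:,2]>60)&(P[:,2]<300)&(P[:,0]<700)]; print(len(P),P.mean(0)); np.save("P.npy",P)
s=cv2.imread("pics/scene0.png")[150:250,210:330];t=cv2.imread("pics/top0.png")[130:230,215:335]
cv2.imwrite("pics/crop.png",cv2.resize(np.hstack([s,t]),(792,330),interpolation=cv2.INTER_CUBIC))
E
```

```text
scene (263.5, 192.6) [520.8 127.1 165. ] depth [512.7 118.3 172.6]
top (258.1, 183.4) [534.  128.1 165. ] depth [523.4 126.9 236.6]
scene (269, 226.5) [548.9 123.    0. ] depth [536.4 109.9  13.4]
top (258.3, 183.4) [558.3 129.8   0. ] depth [523.4 126.3 236.6]
scene (182.3, 203.3) [387.7 476.3   0. ] depth [385.8 473.1   2.4]
top (166, 225.5) [401.6 483.2   0. ] depth [398.8 468.3  61.5]
scene (314, 260) [ 518.6 -139.5   17. ] depth [ 432.7 -210.2  110.5]
top (326, 190) [ 524.5 -123.3   35. ] depth [ 524.5 -123.3   35.1]
top (268, 203) [462.5  95.4 200. ] depth [459.6  95.7 229.5]
scene (258, 187) [493.7 127.2 200. ] depth [464.2  94.2 227.5]
scene (265.2, 176.1) [530.2 129.7 230. ] depth [521.8 120.6 237.3]
scene 98
[484.8 125.  205.4 256.8 187. ]
87 [459.5  88.1 228.9] [-0.9 -0.4  0. ] 80.60532781920875 -44.404825894029265 36.20050192517948 yaw -158.78571966892562
top 132
[462.7  94.7 229.1 268.3 202.1]
132 [462.7  94.7 229.1] [-0.9 -0.4  0. ] 74.62246054160235 -37.490318893349084 37.13214164825327 yaw -158.61230688200786
1225 [524.  108.3 177.2]
```

View pics/crop.png

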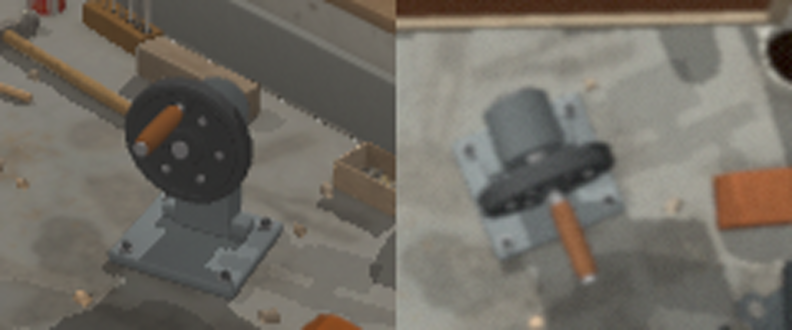

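The crop shows the handle root almost above the hub, slightly to one side. I'll fit the wheel disc from the depth points.

Run:
```python
from h import *
from scipy.optimize import least_squares
np.set_printoptions(precision=1,suppress=True)
P=np.load("P.npy"); a=np.radians(21.3); xs=np.array([np.cos(a),np.sin(a),0]); ys=np.array([-np.sin(a),np.cos(a),0])
O=np.array([530,121.5,0]); X=(P-O)@xs; Y=(P-O)@ys; Z=P[:,2]
h,e=np.histogram(X,bins=np.arange(-120,60,6)); print(list(zip(e.astype(int),h)))
s=e[h.argmax()]+3; f=abs(X-s)<9; Q=np.c_[X,Y,Z][f&(Z>85)]
# plane orientation
A=np.c_[Q[:,1],np.ones(len(Q))]; print("slope x vs y",np.linalg.lstsq(A,Q[:,0],rcond=None)[0])
y,z=Q[:,1],Q[:,2]; print("y ext",np.percentile(y,[0,1,99,100]),"z ext",np.percentile(z,[0,1,99,100]))
# top cam handle pts and rim
D=np.load("d_top.npy"); T=np.array([px("top",(u,v),D[v,u]) for v in range(160,215) for u in range(230,295)])
t=np.c_[(T-O)@xs,(T-O)@ys,T[:,2]]
w=t[(abs(t[:,0])<22)&(t[:,2]>130)]; hh=t[(t[:,0]<-30)&(t[:,2]>150)]
print("wheel top pts",len(w),w.min(0),w.max(0),"handle",len(hh),hh.min(0),hh.max(0),np.median(hh,0))
r=least_squares(lambda p:np.minimum(0,75-np.hypot(w[:,1]-p[0],w[:,2]-165)),[0]); 
for k in range(-75,76,15):
    m=abs(w[:,1]-k)<8
    if m.any(): print(k,w[m,2].max().round(1))
```

```text
[(np.int64(-120), np.int64(10)), (np.int64(-114), np.int64(15)), (np.int64(-108), np.int64(10)), (np.int64(-102), np.int64(6)), (np.int64(-96), np.int64(7)), (np.int64(-90), np.int64(13)), (np.int64(-84), np.int64(4)), (np.int64(-78), np.int64(11)), (np.int64(-72), np.int64(8)), (np.int64(-66), np.int64(5)), (np.int64(-60), np.int64(6)), (np.int64(-54), np.int64(11)), (np.int64(-48), np.int64(2)), (np.int64(-42), np.int64(4)), (np.int64(-36), np.int64(4)), (np.int64(-30), np.int64(14)), (np.int64(-24), np.int64(59)), (np.int64(-18), np.int64(259)), (np.int64(-12), np.int64(438)), (np.int64(-6), np.int64(169)), (np.int64(0), np.int64(49)), (np.int64(6), np.int64(17)), (np.int64(12), np.int64(1)), (np.int64(18), np.int64(0)), (np.int64(24), np.int64(0)), (np.int64(30), np.int64(7)), (np.int64(36), np.int64(9)), (np.int64(42), np.int64(3)), (np.int64(48), np.int64(5))]
slope x vs y [-0.  -9.7]
y ext [-75.6 -73.5  67.4  74.7] z ext [ 93.8  99.5 240.5 243.6]Traceback (most recent call last):
  File "<stdin>", line 12, in <module>
  File "h.py", line 5, in px
    m=env.camera_model(cam); R=Rotation.from_euler("xyz",m["rotation"],degrees=True).as_matrix();
ValueError: time passes only in moves, steps and waits
```

Request:
arm_command([
  {"offset": [0, 0, -0.018], "spin": -0.174},
  {"offset": [0, 0, -0.018], "spin": -0.174},
  {"offset": [0, 0, -0.018], "spin": -0.174},
  {"offset": [0, 0, -0.018], "spin": -0.174},
  {"offset": [0, 0, 0], "spin": 0},
], jaw=0.09)

```text
time_s: 1.42
ee_pos: [182.6, 545.9, 301.3]
ee_rot: [179.9, 0.1, -158.7]
force: [0.4, -0.6, -0.8]
gripper_width: 90.4
gripper_force: 0.0
```

Request:
arm_command([
  {"offset": [-0.0096, -0.052, 0], "spin": 0},
  {"offset": [-0.0096, -0.052, 0], "spin": 0},
  {"offset": [-0.0096, -0.052, 0], "spin": 0},
  {"offset": [-0.0096, -0.052, 0], "spin": 0},
  {"offset": [-0.0096, -0.052, 0], "spin": 0},
])

```text
time_s: 2.05
ee_pos: [322.2, 318.9, 299.0]
ee_rot: [-180.0, -0.1, -158.8]
force: [1.4, -0.4, -0.7]
gripper_width: 90.2
gripper_force: 0.0
```

Request:
arm_command([
  {"offset": [-0.0096, -0.052, 0], "spin": 0},
  {"offset": [-0.0096, -0.052, 0], "spin": 0},
  {"offset": [-0.0096, -0.052, 0], "spin": 0},
  {"offset": [-0.0096, -0.052, 0], "spin": 0},
  {"offset": [-0.0096, -0.052, 0], "spin": 0},
])

```text
time_s: 2.68
ee_pos: [461.7, 94.5, 299.1]
ee_rot: [180.0, -0.0, -158.8]
force: [0.5, -0.0, -0.1]
gripper_width: 89.7
gripper_force: 0.0
```

Request:
arm_command([
  {"offset": [0, 0, 0], "spin": 0},
  {"offset": [0, 0, 0], "spin": 0},
])

```text
time_s: 2.92
ee_pos: [460.8, 96.4, 299.2]
ee_rot: [179.9, -0.1, -158.7]
force: [-0.3, 0.3, -0.5]
gripper_width: 89.8
gripper_force: 0.0
```

Request:
arm_command([
  {"offset": [0, 0, 0.02], "spin": 0},
  {"offset": [0, 0, 0.022], "spin": 0},
  {"offset": [0, 0, 0.022], "spin": 0},
  {"offset": [0, 0, 0.02], "spin": 0},
  {"offset": [0, 0, 0], "spin": 0},
])

```text
time_s: 3.55
ee_pos: [459.6, 97.3, 214.7]
ee_rot: [179.9, -0.2, -158.5]
force: [-0.6, 0.8, 0.0]
gripper_width: 90.3
gripper_force: 0.0
```

Run:
```python
from h import *
for c,(u,v) in {"scene":(258,188),"top":(266,195)}.items():
    im,d=env.grab_frame(c); cv2.imwrite(f"pics/{c}1.png",im)
s=cv2.imread("pics/scene1.png")[130:230,200:320];t=cv2.imread("pics/top1.png")[150:250,205:325]
cv2.imwrite("pics/crop1.png",cv2.resize(np.hstack([s,t]),(792,330),interpolation=cv2.INTER_CUBIC))
s=env.state();print(s["ee_pos"],s["force"],s["qpos"])
```

```text
[461.24407985  97.09724113 216.50024789] [-0.00874596 -0.14320882  0.46736924] [ 1.04787619e+01  9.42311908e+00  1.03549401e+02  1.76007957e-02
  6.69872975e+01 -1.00975562e+02]
```

View pics/crop1.png

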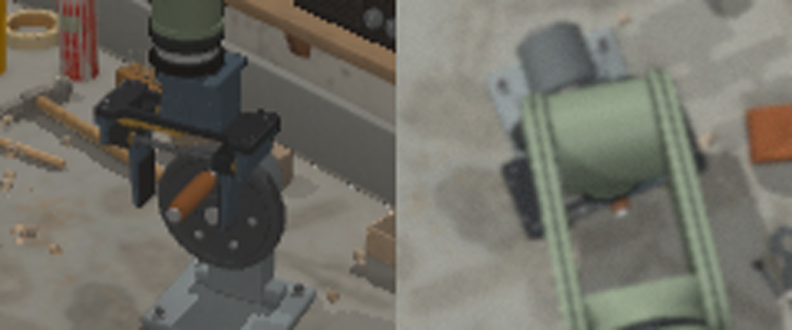

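The handle lies between the open fingers, at about (195,195) in the crop. Next I close the gripper.

Request:
arm_command([
  {"offset": [0, 0, 0], "spin": 0},
  {"offset": [0, 0, 0], "spin": 0},
  {"offset": [0, 0, 0], "spin": 0},
  {"offset": [0, 0, 0], "spin": 0},
  {"offset": [0, 0, 0], "spin": 0},
], jaw=0.01, newtons=45)

```text
time_s: 4.28
ee_pos: [461.4, 96.0, 216.0]
ee_rot: [180.0, 0.0, -158.6]
force: [-0.4, -0.6, 0.0]
gripper_width: 43.1
gripper_force: 0.0
```

Request:
arm_command([
  {"offset": [0, 0, 0], "spin": 0},
  {"offset": [0, 0, 0], "spin": 0},
])

```text
time_s: 4.53
ee_pos: [461.5, 95.8, 216.0]
ee_rot: [-180.0, -0.0, -158.6]
force: [-1.8, 4.5, -0.7]
gripper_width: 23.5
gripper_force: 45.2
```

Request:
arm_command([
  {"offset": [0, -0.00575, 0.0003], "spin": 0},
  {"offset": [0, -0.00569, 0.0009], "spin": 0},
  {"offset": [0, -0.00556, 0.00149], "spin": 0},
  {"offset": [0, -0.00538, 0.00206], "spin": 0},
  {"offset": [0, -0.00513, 0.00261], "spin": 0},
])

```text
time_s: 5.15
ee_pos: [471.2, 71.4, 210.9]
ee_rot: [179.9, 0.1, -158.6]
force: [-5.6, 2.1, 13.7]
gripper_width: 23.2
gripper_force: 45.0
```

Request:
arm_command([
  {"offset": [0, -0.00483, 0.00314], "spin": 0},
  {"offset": [0, -0.00447, 0.00362], "spin": 0},
  {"offset": [0, -0.00407, 0.00407], "spin": 0},
  {"offset": [0, -0.00362, 0.00447], "spin": 0},
  {"offset": [0, -0.00314, 0.00483], "spin": 0},
])

```text
time_s: 5.78
ee_pos: [479.8, 49.8, 190.6]
ee_rot: [-179.7, 0.1, -158.6]
force: [-1.8, -5.9, 10.2]
gripper_width: 23.4
gripper_force: 45.0
```

Request:
arm_command([
  {"offset": [0, -0.00261, 0.00513], "spin": 0},
  {"offset": [0, -0.00206, 0.00538], "spin": 0},
  {"offset": [0, -0.00149, 0.00556], "spin": 0},
  {"offset": [0, -0.0009, 0.00569], "spin": 0},
  {"offset": [0, -0.0003, 0.00575], "spin": 0},
])

```text
time_s: 6.4
ee_pos: [483.0, 41.8, 162.0]
ee_rot: [-179.6, 0.1, -158.5]
force: [1.7, -11.0, 4.0]
gripper_width: 23.1
gripper_force: 45.0
```

Request:
arm_command([
  {"offset": [0, 0.0003, 0.00575], "spin": 0},
  {"offset": [0, 0.0009, 0.00569], "spin": 0},
  {"offset": [0, 0.00149, 0.00556], "spin": 0},
  {"offset": [0, 0.00206, 0.00538], "spin": 0},
  {"offset": [0, 0.00261, 0.00513], "spin": 0},
])

```text
time_s: 7.02
ee_pos: [480.1, 48.9, 133.1]
ee_rot: [-179.6, 0.0, -158.5]
force: [3.4, -9.6, -3.8]
gripper_width: 23.1
gripper_force: 45.0
```

Request:
arm_command([
  {"offset": [0, 0.00314, 0.00483], "spin": 0},
  {"offset": [0, 0.00362, 0.00447], "spin": 0},
  {"offset": [0, 0.00407, 0.00407], "spin": 0},
  {"offset": [0, 0.00447, 0.00362], "spin": 0},
  {"offset": [0, 0.00483, 0.00314], "spin": 0},
])

```text
time_s: 7.65
ee_pos: [472.0, 69.3, 112.3]
ee_rot: [-179.9, -0.0, -158.6]
force: [2.9, -4.4, -5.8]
gripper_width: 23.1
gripper_force: 45.0
```

Request:
arm_command([
  {"offset": [0, 0.00513, 0.00261], "spin": 0},
  {"offset": [0, 0.00538, 0.00206], "spin": 0},
  {"offset": [0, 0.00556, 0.00149], "spin": 0},
  {"offset": [0, 0.00569, 0.0009], "spin": 0},
  {"offset": [0, 0.00575, 0.0003], "spin": 0},
])

```text
time_s: 8.28
ee_pos: [461.1, 96.7, 106.2]
ee_rot: [180.0, 0.0, -158.6]
force: [1.2, -1.9, -1.0]
gripper_width: 23.6
gripper_force: 45.0
```

Request:
arm_command([
  {"offset": [0, 0.00575, -0.0003], "spin": 0},
  {"offset": [0, 0.00569, -0.0009], "spin": 0},
  {"offset": [0, 0.00556, -0.00149], "spin": 0},
  {"offset": [0, 0.00538, -0.00206], "spin": 0},
  {"offset": [0, 0.00513, -0.00261], "spin": 0},
])

```text
time_s: 8.9
ee_pos: [451.7, 120.6, 114.7]
ee_rot: [-179.8, 0.0, -158.5]
force: [0.7, -10.3, 8.4]
gripper_width: 23.2
gripper_force: 45.0
```

Request:
arm_command([
  {"offset": [0, 0.00483, -0.00314], "spin": 0},
  {"offset": [0, 0.00447, -0.00362], "spin": 0},
  {"offset": [0, 0.00407, -0.00407], "spin": 0},
  {"offset": [0, 0.00362, -0.00447], "spin": 0},
  {"offset": [0, 0.00314, -0.00483], "spin": 0},
])

```text
time_s: 9.52
ee_pos: [444.9, 137.7, 134.3]
ee_rot: [-179.6, 0.0, -158.5]
force: [3.2, -15.3, 2.9]
gripper_width: 22.9
gripper_force: 45.0
```

Request:
arm_command([
  {"offset": [0, 0.00261, -0.00513], "spin": 0},
  {"offset": [0, 0.00206, -0.00538], "spin": 0},
  {"offset": [0, 0.00149, -0.00556], "spin": 0},
  {"offset": [0, 0.0009, -0.00569], "spin": 0},
  {"offset": [0, 0.0003, -0.00575], "spin": 0},
])

```text
time_s: 10.15
ee_pos: [442.3, 144.0, 160.5]
ee_rot: [-179.6, -0.0, -158.5]
force: [7.7, -13.4, -7.5]
gripper_width: 23.2
gripper_force: 45.0
```

Request:
arm_command([
  {"offset": [0, -0.0003, -0.00575], "spin": 0},
  {"offset": [0, -0.0009, -0.00569], "spin": 0},
  {"offset": [0, -0.00149, -0.00556], "spin": 0},
  {"offset": [0, -0.00206, -0.00538], "spin": 0},
  {"offset": [0, -0.00261, -0.00513], "spin": 0},
])

```text
time_s: 10.78
ee_pos: [444.6, 138.2, 186.6]
ee_rot: [-179.7, -0.1, -158.6]
force: [8.3, -8.9, -17.1]
gripper_width: 23.3
gripper_force: 45.0
```

Request:
arm_command([
  {"offset": [0, -0.00314, -0.00483], "spin": 0},
  {"offset": [0, -0.00362, -0.00447], "spin": 0},
  {"offset": [0, -0.00407, -0.00407], "spin": 0},
  {"offset": [0, -0.00447, -0.00362], "spin": 0},
  {"offset": [0, -0.00483, -0.00314], "spin": 0},
])

```text
time_s: 11.4
ee_pos: [450.8, 122.4, 206.0]
ee_rot: [179.9, -0.1, -158.6]
force: [5.4, 2.2, -18.2]
gripper_width: 23.1
gripper_force: 45.0
```

Request:
arm_command([
  {"offset": [0, -0.00513, -0.00261], "spin": 0},
  {"offset": [0, -0.00538, -0.00206], "spin": 0},
  {"offset": [0, -0.00556, -0.00149], "spin": 0},
  {"offset": [0, -0.00569, -0.0009], "spin": 0},
  {"offset": [0, -0.00575, -0.0003], "spin": 0},
])

```text
time_s: 12.02
ee_pos: [459.8, 99.9, 215.5]
ee_rot: [179.5, -0.0, -158.7]
force: [-3.0, 10.6, -0.2]
gripper_width: 23.3
gripper_force: 45.0
```

Request:
arm_command([
  {"offset": [0, -0.00575, 0.0003], "spin": 0},
  {"offset": [0, -0.00569, 0.0009], "spin": 0},
  {"offset": [0, -0.00556, 0.00149], "spin": 0},
  {"offset": [0, -0.00538, 0.00206], "spin": 0},
  {"offset": [0, -0.00513, 0.00261], "spin": 0},
])

```text
time_s: 12.65
ee_pos: [470.9, 72.2, 211.3]
ee_rot: [179.8, 0.1, -158.6]
force: [-5.5, 1.0, 13.6]
gripper_width: 22.7
gripper_force: 45.0
```

Request:
arm_command([
  {"offset": [0, -0.00483, 0.00314], "spin": 0},
  {"offset": [0, -0.00447, 0.00362], "spin": 0},
  {"offset": [0, -0.00407, 0.00407], "spin": 0},
  {"offset": [0, -0.00362, 0.00447], "spin": 0},
  {"offset": [0, -0.00314, 0.00483], "spin": 0},
])

```text
time_s: 13.28
ee_pos: [479.7, 50.2, 191.2]
ee_rot: [-179.7, 0.2, -158.6]
force: [-1.7, -7.7, 12.3]
gripper_width: 23.2
gripper_force: 45.0
```

```bash
cat > fit.py <<'E'
from h import *
from scipy.optimize import least_squares
np.set_printoptions(precision=2,suppress=True)
D=np.array([l.split() for l in """471.2 71.4 210.9 -5.6 2.1 13.7
479.8 49.8 190.6 -1.8 -5.9 10.2
483.0 41.8 162.0 1.7 -11.0 4.0
480.1 48.9 133.1 3.4 -9.6 -3.8
472.0 69.3 112.3 2.9 -4.4 -5.8
461.1 96.7 106.2 1.2 -1.9 -1.0
451.7 120.6 114.7 .7 -10.3 8.4
444.9 137.7 134.3 3.2 -15.3 2.9
442.3 144.0 160.5 7.7 -13.4 -7.5
444.6 138.2 186.6 8.3 -8.9 -17.1
450.8 122.4 206.0 5.4 2.2 -18.2
459.8 99.9 215.5 -3.0 10.6 -.2
470.9 72.2 211.3 -5.5 1 13.6
479.7 50.2 191.2 -1.7 -7.7 12.3""".split("\n")],float)
a=np.radians(21.3); y=D[:,:2]@[-np.sin(a),np.cos(a)]; z=D[:,2]; Fy=D[:,3:5]@[-np.sin(a),np.cos(a)]; Fz=D[:,5]
c=least_squares(lambda p:np.hypot(y-p[0],z-p[1])-p[2],[y.mean(),z.mean(),55]).x; print("circle",c,"expected z 160, y",np.dot([531.5,122],[-np.sin(a),np.cos(a)]))
q=np.arctan2(-(y-c[0]),z-c[1]); print("q",np.degrees(q))
T=-( -Fy*np.cos(q)-Fz*np.sin(q))*.055; print("T",T)
for n in ("free","fix"):
    m=least_squares(lambda p:(.32 if n=="fix" else p[0])+p[1]*np.sin(q-p[2])-T,[.3,.2,5.],loss="soft_l1",f_scale=.05).x
    print(n,m,"bottom at",np.degrees(m[2])%360,"resid",((.32 if n=="fix" else m[0])+m[1]*np.sin(q-m[2])-T))
E
python3 fit.py
```

```text
circle [-81.46 161.03  55.01] expected z 160, y -79.40169923095102
q [  24.93   57.51   88.99  120.52  152.44 -175.77 -147.3  -119.04  -90.56
  -62.31  -35.22   -7.85   23.95   56.76]
T [0.52 0.33 0.21 0.1  0.1  0.13 0.21 0.27 0.42 0.54 0.58 0.6  0.45 0.37]
free [0.33 0.25 4.26] bottom at 243.81306712535485 resid [-0.03  0.03  0.01  0.01 -0.03 -0.02 -0.01  0.04  0.02 -0.01 -0.   -0.03
  0.04 -0.01]
fix [0.3  0.25 4.26] bottom at 244.10713787632255 resid [-0.04  0.02  0.    0.   -0.04 -0.02 -0.02  0.03  0.01 -0.02 -0.01 -0.04
  0.03 -0.02]
```

Request:
arm_command([
  {"offset": [0, -0.00261, 0.00513], "spin": 0},
  {"offset": [0, -0.00206, 0.00538], "spin": 0},
  {"offset": [0, -0.00149, 0.00556], "spin": 0},
  {"offset": [0, -0.0009, 0.00569], "spin": 0},
  {"offset": [0, -0.0003, 0.00575], "spin": 0},
])

```text
time_s: 13.9
ee_pos: [482.9, 41.8, 162.4]
ee_rot: [-179.5, 0.1, -158.5]
force: [2.7, -13.3, 4.3]
gripper_width: 23.3
gripper_force: 45.0
```

Request:
arm_command([
  {"offset": [0, 0.0003, 0.00575], "spin": 0},
  {"offset": [0, 0.0009, 0.00569], "spin": 0},
  {"offset": [0, 0.00149, 0.00556], "spin": 0},
  {"offset": [0, 0.00206, 0.00538], "spin": 0},
  {"offset": [0, 0.00261, 0.00513], "spin": 0},
])

```text
time_s: 14.52
ee_pos: [480.2, 48.8, 133.3]
ee_rot: [-179.6, 0.0, -158.5]
force: [4.7, -14.4, -5.5]
gripper_width: 23.4
gripper_force: 45.0
```

Request:
arm_command([
  {"offset": [0, 0.00314, 0.00483], "spin": 0},
  {"offset": [0, 0.00362, 0.00447], "spin": 0},
  {"offset": [0, 0.00407, 0.00407], "spin": 0},
  {"offset": [0, 0.00447, 0.00362], "spin": 0},
  {"offset": [0, 0.00483, 0.00314], "spin": 0},
])

```text
time_s: 15.15
ee_pos: [471.9, 69.6, 112.2]
ee_rot: [-179.9, -0.0, -158.6]
force: [4.8, -5.3, -9.0]
gripper_width: 23.2
gripper_force: 45.0
```

Request:
arm_command([
  {"offset": [0, 0.00513, 0.00261], "spin": 0},
  {"offset": [0, 0.00538, 0.00206], "spin": 0},
  {"offset": [0, 0.00556, 0.00149], "spin": 0},
  {"offset": [0, 0.00569, 0.0009], "spin": 0},
  {"offset": [0, 0.00575, 0.0003], "spin": 0},
])

```text
time_s: 15.78
ee_pos: [461.1, 96.7, 106.2]
ee_rot: [180.0, 0.0, -158.6]
force: [0.3, -1.6, -1.0]
gripper_width: 23.4
gripper_force: 45.0
```

Request:
arm_command([
  {"offset": [0, 0.00575, -0.0003], "spin": 0},
  {"offset": [0, 0.00569, -0.0009], "spin": 0},
  {"offset": [0, 0.00556, -0.00149], "spin": 0},
  {"offset": [0, 0.00538, -0.00206], "spin": 0},
  {"offset": [0, 0.00513, -0.00261], "spin": 0},
])

```text
time_s: 16.4
ee_pos: [451.7, 120.5, 114.7]
ee_rot: [-179.8, 0.0, -158.5]
force: [0.6, -11.3, 7.7]
gripper_width: 23.2
gripper_force: 45.0
```

Request:
arm_command([
  {"offset": [0, 0.00483, -0.00314], "spin": 0},
  {"offset": [0, 0.00447, -0.00362], "spin": 0},
  {"offset": [0, 0.00407, -0.00407], "spin": 0},
  {"offset": [0, 0.00362, -0.00447], "spin": 0},
  {"offset": [0, 0.00314, -0.00483], "spin": 0},
])

```text
time_s: 17.02
ee_pos: [444.9, 137.7, 134.4]
ee_rot: [-179.6, 0.0, -158.5]
force: [4.1, -15.6, 2.0]
gripper_width: 23.1
gripper_force: 45.0
```

Request:
arm_command([
  {"offset": [0, 0.0018, -0.0034], "spin": 0},
  {"offset": [0, 0, 0], "spin": 0},
  {"offset": [0, 0, 0], "spin": 0},
  {"offset": [0, 0, 0], "spin": 0},
])

```text
time_s: 17.52
ee_pos: [444.2, 139.4, 138.0]
ee_rot: [-179.6, 0.0, -158.5]
force: [2.2, -13.4, 4.4]
gripper_width: 23.1
gripper_force: 45.0
```

```bash
sed -i 's/^479.7 50.2 191.2 -1.7 -7.7 12.3/&\n482.9 41.8 162.4 2.7 -13.3 4.3\n480.2 48.8 133.3 4.7 -14.4 -5.5\n471.9 69.6 112.2 4.8 -5.3 -9\n461.1 96.7 106.2 .3 -1.6 -1\n451.7 120.5 114.7 .6 -11.3 7.7\n444.9 137.7 134.4 4.1 -15.6 2/; s/^479.7.*"""/&/' fit.py
sed -i '/^479.7/s/""".*//' fit.py; sed -i 's/^444.9 137.7 134.4 4.1 -15.6 2.*/444.9 137.7 134.4 4.1 -15.6 2""".split("\\n")],float)/' fit.py
cat >> fit.py <<'E'
s=env.state();p=s["ee_pos"];yy=p[:2]@[-np.sin(a),np.cos(a)];print("now",np.degrees(np.arctan2(-(yy-c[0]),p[2]-c[1]))%360,s["qvel"],s["force"])
im,_=env.grab_frame("scene"); cv2.imwrite("pics/f.png",cv2.resize(im[110:290,160:400],(720,540)))
E
python3 fit.py
```

```text
circle [-81.46 161.05  55.01] expected z 160, y -79.40169923095102
q [  24.94   57.52   89.01  120.53  152.45 -175.77 -147.31 -119.06  -90.57
  -62.32  -35.22   -7.85   23.96   56.77   88.59  120.28  152.79 -175.77
 -147.4  -118.97]
T [0.52 0.33 0.21 0.1  0.1  0.13 0.21 0.27 0.42 0.54 0.58 0.6  0.45 0.37
 0.22 0.16 0.1  0.09 0.27 0.33]
free [0.33 0.25 4.24] bottom at 242.95342841019556 resid [-0.03  0.03  0.02  0.02 -0.02 -0.    0.    0.05  0.02 -0.01 -0.   -0.03
  0.04 -0.01  0.01 -0.03 -0.01  0.03 -0.06 -0.01]
fix [0.3  0.24 4.24] bottom at 243.1638193558401 resid [-0.05  0.01  0.    0.01 -0.03 -0.01 -0.01  0.04  0.01 -0.03 -0.02 -0.05
  0.02 -0.02 -0.   -0.04 -0.02  0.02 -0.07 -0.02]
now 245.22593823871534 [ 0.07  0.04  0.06 -0.03 -0.03 -0.01] [  2.21 -13.37   4.43]
```

View pics/f.png

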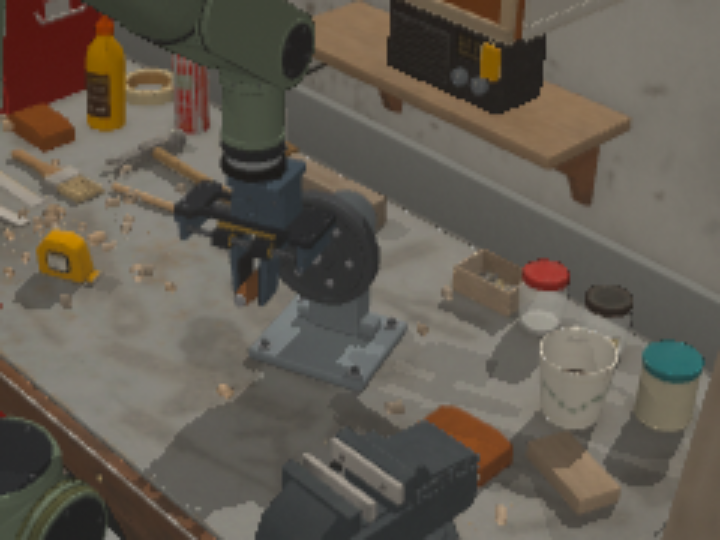

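The picture shows the fingers on the handle at (250,280), with the tape measure at (65,258), the sanding block at (470,440) and the offcut at (575,470) where they were. The wheel is at 245° and the fitted bottom is 243°, so the two agree closely.

```bash
python3 -c "
from workcell import env
print(env.job_done())"
```

```text
the job is handed in; nothing more can be done
None
```

I cranked the wheel about 1.7 turns clockwise and stopped it at 245°, about 2° from where the force readings put the heavy side straight down (243°); it is at rest, the gripper still holds the handle, the bench items show no shift in the last picture, and the job is handed in with no verdict returned.

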